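# Check the grinder's outlet in the tilting mirror

### The job

On the kitchen island, swing the coffee grinder's sprung dosing lever all the way to its stop and let it come fully home again. Then use the bar handle of the little mirror stand to tilt the mirror until its camera sees the outlet under the grinder's doser centred in the reflection. Finish while still holding the mirror steady at that angle with the gripper (it springs back if let go), and leave the cup, tamper and jar alone.

Things in the scene. Friction and masses are not known exactly. Their poses are not given: they have to be found in the camera images.
- grinder: Fixed cream coffee grinder, 150 mm wide, 480 mm tall with its clear hopper. Origin: on the counter under the axis of the doser, the aluminium drum (98 mm wide, z 165 to 243 mm, stud on its lid to 249) in front of the body. z up; y points from the doser back to the body, whose front is 105 mm (foot 95 mm) behind the axis, joined by a 50 mm wide neck at z 170 to 220 mm. Open space below the doser.
- lever (a joint): Dosing lever, turning about the vertical doser axis. 0 = home, where its spring holds it, pointing to the grinder's +x (0.15 rad towards -y); it grows as the handle swings clockwise seen from above, towards the grinder's front (-y), up to the stop at 0.9 rad. The spring asks 1.4 N at the handle at home, 7 N at the stop; let go, it returns by itself in about a second.
- lever_grip (a point): Point on the axis of the lever's upright black round handle, 17 mm below its top. Handle 16 mm thick, 75 mm tall (z 177 to 252 mm), 105 mm from the doser axis; the 10 mm steel rod that carries it is at z 180 mm. Can be pinched or pushed from above.
- outlet (a point): Centre of the outlet's mouth: the lower rim, at z = 150 mm, of the short steel spout, 40 mm across, on the doser axis under the drum. It opens downward and this is the mark to be seen in the mirror.
- lens (a point): Front of the small black camera's lens. The camera stands on the mirror stand, a fixed rail with the mirror at its other end, below the doser. Lens 50 mm above the counter, 136 mm from the mirror's pivot on the stand's -y side; it looks level along the stand's +y at the middle of the mirror. The stand's axes are within 0.1 rad of the grinder's.
- mirror (a joint): Tilt of the mirror (56 x 54 mm) about a level pivot along the stand's x, through the middle of the glass, 50 mm above the counter. At 0, its sprung rest, the glass faces the camera, its normal 0.185 rad above level; the normal rises by the joint value (0.6 turns the level view straight up), to 1.1 at most. Spring: at the handle 1.2 N at 0, 3.6 N at 0.6, 5.6 N at 1.1; returns to 0 when let go.
- mirror_grip (a point): Middle of the mirror's handle: a black round bar 16 mm thick, 58 mm long, along the stand's x, 132 mm to the stand's -x (robot's) side of the glass's middle, on a 100 mm crank arm from the pivot. At joint 0 the arm leans 0.6 rad from upright towards the camera (-y); upright at 0.6, beyond that it leans to +y. The joint grows as the bar goes to +y. Room to pinch it from above.
- sight (a point): Imaginary frame at the mirror's pivot in the middle of the glass: z is the camera's line of sight after the mirror, turning in the stand's upright yz plane twice as far as the mirror; x is the stand's x. At joint 0 the line points to the camera's side, 0.37 rad above level; it swings up and over to +y as the joint grows. The outlet is centred in view when its y in this frame is zero.
- cup: Loose white cup without handle, 68 mm wide, 60 mm tall, origin under its middle. Leave alone.
- tamper: Loose steel coffee tamper standing on its foot, 56 mm wide, 88 mm tall, origin under its middle. Leave alone.
- jar: Loose white jar with copper cap, 72 mm wide, 110 mm tall, origin under its middle. Leave alone.

How it is judged:
By the outcome, as a careful person would: the job done as asked, in the order asked, and still so for the second after the job is handed in, while the arm keeps its last pose, push and grip.
It also fails if it takes over 48 s, if anything falls off the work surface, if the arm or the gripper's body presses on something with over 40 N, if the wrist force passes 120 N, or if a joint passes its speed limit or range.

### The arm

A 6-joint arm with a two-finger parallel gripper is mounted at the origin on the work surface. World frame = base frame: x ahead of the robot, y to its left, z up, the work surface at z = 0. Lengths are in mm, angles in degrees, forces in N, time in s.
With the tool pointing down it reaches from about 300 to 850 mm from the base axis. Payload 4.2 kg.
Tool frame: the origin (TCP) lies midway between the tips of the shut fingers; the grasp point (between the pads) lies 19 mm behind it; z points along the fingers, y is the line along which they close (so a half turn about z gives the same grasp; the last joint's range is limited). The gripper opens to 91 mm and grips with 3 to 60 N. Pads are 32 mm wide; open, the fingers measure 118 mm over their backs; the gripper's body (76 mm by 178 mm) begins 60 mm behind the grasp point.
Start: joints at [63.999, 18.312, 89.639, -0, 72.044, -1.146], TCP at [241.689, 521.756, 213.976] pointing down, gripper open.
Joint ranges: [-177.97, 177.97], [-48.28, 115.42], [12.27, 149.76], [-77.06, 257.06], [2.81, 150.46], [-146.56, 146.56]. Speed limits (degrees/s): [147.25, 147.25, 180, 180, 180, 180].

### API

Orientations are given as [roll, pitch, yaw] about the fixed x, y, z axes, in that order (R = Rz(yaw) Ry(pitch) Rx(roll)).
In Python, from workcell import env gives the robot as it stands.
- The arm moves only by the shell command python3 -m jog 'ROWS' [FORCE]. ROWS is a JSON object of lists of equal length, an entry for each row: "jaw": the finger opening in mm, from 0 to 91.2; "slide": the shift along the tool's x, y, z in units of 30 mm (1.0 is 30 mm), a list of three; "spin": the turn about the tool's z in units of 8 degrees (1.0 is 8 degrees). In form: {"jaw": [jaw, ...], "slide": [[dx, dy, dz], ...], "spin": [spin, ...]}. A call has 1 to 10 rows; each row shifts and turns the commanded pose from where the row before left it, along the tool's axes as they then stand; what a row does not reach is not made up. A row lasts 1/10 s, in which the tool goes at most 50 mm and 8.59 degrees, less where a joint would pass 70% of its speed; a pose out of reach is approached as far as the arm can. A call is refused whole if a number of a shift passes 1 or a number of a turn 1, either way. A call with a gripper value outside its range is refused whole. The fingers move at their own pace and stop on an object; FORCE is the grip in N (left out, the last holds). Time passes only in rows, so rows that do not move let the fingers close. It gives the time, the measured TCP pose, the force, the opening and the grip force at its end, in the units of the state.
- env.state(): the state, without advancing time (a new reading comes with each control period).
- env.grab_frame(name): name is "scene" or "top" or "wrist"; returns the picture (384x512x3 uint8, red, green, blue); there is no depth.
- env.camera_model(name): a dict with "fx", "fy", "cx", "cy" (pixels), "D" ([k1, k2, p1, p2, k3] as OpenCV has them; the pictures are not rectified), "camera_from_world" (4x4, takes a point from world to camera coordinates). Camera axes: x right, y up, looking along -z (the intrinsics and any distortion apply to the point x, -y, -z); pixel columns grow to the right and rows downward; lengths in mm; the calibration is good to about 2 mm. A picture is of the moment at which its call begins: read the wrist's pose just before it. camera_model takes no time and is no camera call; for the wrist camera it gives the pose at the moment of the call.
- env.job_done(): hands the job in; it is judged then, once.
The state is a dict: "time_s": time; "qpos": joint angles; "qvel": joint speeds; "effort": joint torques, N m; "ee_pos": TCP position; "ee_rot": TCP orientation; "force": force on the tool from outside, world axes, zero at the start; "torque": the same for the moment, N m; "gripper_width": finger opening in mm; "gripper_force": force on a finger pad.
Only numpy, scipy, OpenCV 4.12 (cv2) and the standard library are available. Lean on these libraries where they do the work, as an engineer would, in place of code of your own. Each camera call takes 0.05 s, during which the arm holds its last target. There are 200 camera calls.

## Working session

There is one attempt and no reset: what is moved stays moved. The work goes in short steps, Python scripts to look and compute and a shell command to move; the robot and the scene stay as the last step left them, time stands still between calls to the robot, and variables do not carry over. Pictures are saved under pics/ and viewed, at most 10 in all, crops included, and the job is handed in when it is done.

```bash
mkdir -p pics
python3 - <<'E'
from workcell import env
import cv2,numpy as np
s=env.state();print(s['time_s'],s['ee_pos'],s['ee_rot'],s['gripper_width'])
for n in("scene","top","wrist"):
    m=env.camera_model(n);f=env.grab_frame(n);cv2.imwrite(f'pics/{n}0.png',f[:,:,::-1])
    M=np.array(m['camera_from_world']);print(n,m['fx'],m['fy'],m['cx'],m['cy'],m['D'],'pos',-M[:3,:3].T@M[:3,3],'look',-M[2,:3])
a=cv2.imread('pics/scene0.png');b=cv2.imread('pics/top0.png')
E
```

```text
0.0 [241.45729363 521.29262636 213.10064928] [-1.79897335e+02 -3.02212104e-03  1.55143631e+02] 90.95418292300754
scene 409.6934011937068 409.6934011937068 251.54103150991142 190.71328174712067 [0.01574348 0.         0.         0.         0.        ] pos [1005.45082852 -453.34396682 1108.77800459] look [-0.37832886  0.30788608 -0.87296818]
top 382.5237104003222 382.5237104003222 246.5065541233027 194.37331704022617 [0.03734365 0.         0.         0.         0.        ] pos [ 459.28875887 -108.88743248  997.14998164] look [ 0.1330527  -0.006119   -0.99109007]
wrist 279.6668560136417 279.6668560136417 255.8169681197723 189.3271843342521 [-0.07081869  0.          0.          0.          0.        ] pos [165.7209327  556.29465984 384.00210124] look [ 0.26607315 -0.12510634 -0.95579992]
```

View pics/scene0.png

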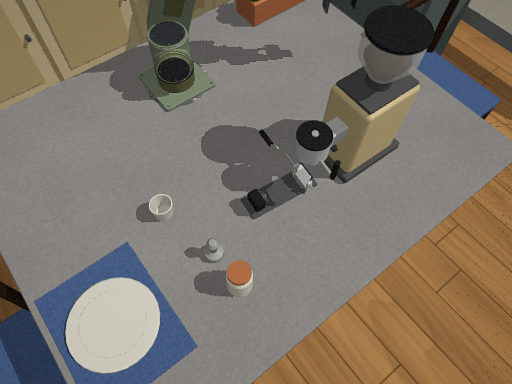

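View pics/top0.png

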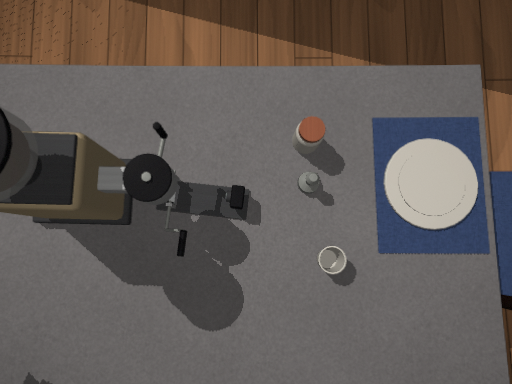

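View pics/wrist0.png

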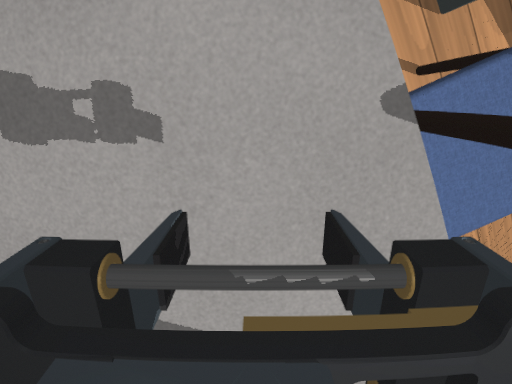

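Scene view: the doser drum is at (315,140), the mirror bar at (266,137), the lever handle at (335,170) and the camera at (257,200). Top view: the drum is at (148,178), the lever handle at (160,130), the bar at (182,243) and the camera at (237,197). I'll zoom in on both.

```bash
cat > h.py <<'E'
import numpy as np,cv2
from workcell import env
def ray(m,uv):
    K=np.array([[m['fx'],0,m['cx']],[0,m['fy'],m['cy']],[0,0,1]])
    p=cv2.undistortPoints(np.array([[uv]],float),K,np.array(m['D']))[0,0]
    M=np.array(m['camera_from_world']);R=M[:3,:3]
    d=R.T@np.array([p[0],-p[1],-1]);return -R.T@M[:3,3],d/np.linalg.norm(d)
def tri(*mu):
    A=np.zeros((3,3));b=np.zeros(3);L=[ray(m,u) for m,u in mu]
    for o,d in L:
        P=np.eye(3)-np.outer(d,d);A+=P;b+=P@o
    X=np.linalg.solve(A,b)
    return X,[round(float(np.linalg.norm((np.eye(3)-np.outer(d,d))@(X-o))),1) for o,d in L]
def onz(m,uv,z):
    o,d=ray(m,uv);return o+d*(z-o[2])/d[2]
def proj(m,X):
    M=np.array(m['camera_from_world']);q=M[:3,:3]@np.array(X)+M[:3,3]
    K=np.array([[m['fx'],0,m['cx']],[0,m['fy'],m['cy']],[0,0,1]])
    return cv2.projectPoints(np.array([[q[0],-q[1],-q[2]]]),np.zeros(3),np.zeros(3),K,np.array(m['D']))[0].ravel()
E
python3 - <<'E'
import cv2,numpy as np
a=cv2.imread('pics/scene0.png');b=cv2.imread('pics/top0.png')
A=cv2.resize(a[115:225,240:350],(440,550)[:1]*2,interpolation=cv2.INTER_CUBIC) 
A=cv2.resize(a[115:225,240:355],None,fx=3.4,fy=3.4*1,interpolation=cv2.INTER_CUBIC)
B=cv2.resize(b[115:265,120:255],None,fx=2.9,fy=2.9,interpolation=cv2.INTER_CUBIC)
h=max(A.shape[0],B.shape[0]);C=np.zeros((h,A.shape[1]+B.shape[1],3),np.uint8)
C[:A.shape[0],:A.shape[1]]=A;C[:B.shape[0],A.shape[1]:]=B;print(C.shape,A.shape,B.shape);cv2.imwrite('pics/zoom.png',C)
for n,im,rois in(('scene',a,dict(lever=(325,355,155,185),bar=(255,280,125,152),cam=(244,270,185,215))),('top',b,dict(lever=(150,175,118,142),bar=(172,192,225,260),cam=(225,250,182,212)))):
    for k,(x0,x1,y0,y1) in rois.items():
        m=(im[y0:y1,x0:x1].max(2)<32).astype(np.uint8)
        N,l,s,c=cv2.connectedComponentsWithStats(m)
        i=1+s[1:,4].argmax();pts=np.argwhere(l==i)[:,::-1]+[x0,y0]
        print(n,k,s[i,4],pts.mean(0).round(1),'box',[np.round(v,1) for v in cv2.minAreaRect(pts.astype(np.int32))],cv2.boxPoints(cv2.minAreaRect(pts.astype(np.int32))).round(1).tolist())
E
```

```text
(435, 783, 3) (374, 391, 3) (435, 392, 3)
scene lever 93 [334.3 170.1] box [array([334.2, 169.8]), array([ 6., 19.]), np.float64(18.4)] [[328.3999938964844, 177.8000030517578], [334.3999938964844, 159.8000030517578], [340.1000061035156, 161.6999969482422], [334.1000061035156, 179.6999969482422]]
scene bar 76 [265.4 137.3] box [array([265.4, 137.4]), array([16.8,  4.7]), np.float64(52.1)] [[258.3999938964844, 132.1999969482422], [262.1000061035156, 129.3000030517578], [272.5, 142.60000610351562], [268.70001220703125, 145.5]]
scene cam 186 [255.5 200.6] box [array([256., 200.]), array([20.4, 13. ]), np.float64(57.5)] [[245.0, 194.89999389648438], [256.0, 187.89999389648438], [267.0, 205.10000610351562], [256.0, 212.10000610351562]]
top lever 94 [160.3 130.8] box [array([159.8, 130.5]), array([16.6,  6.4]), np.float64(56.3)] [[152.5, 125.30000305175781], [157.8000030517578, 121.80000305175781], [167.10000610351562, 135.60000610351562], [161.8000030517578, 139.1999969482422]]
top bar 176 [181.6 242.7] box [array([181.6, 242.7]), array([ 6.8, 25.7]), np.float64(8.1)] [[176.39999389648438, 254.89999389648438], [180.10000610351562, 229.39999389648438], [186.8000030517578, 230.39999389648438], [183.1999969482422, 255.89999389648438]]
top cam 305 [237.  197.2] box [array([237. , 196.9]), array([14.1, 23.3]), np.float64(11.3)] [[227.8000030517578, 207.0], [232.39999389648438, 184.10000610351562], [246.1999969482422, 186.8000030517578], [241.6999969482422, 209.6999969482422]]
```

View pics/zoom.png

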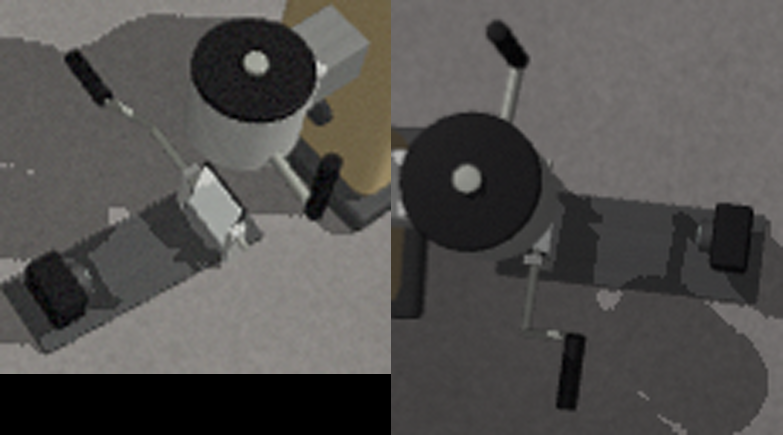

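The zoom shows the drum stud at scene (315.3,133.5) and top (146.2,177.1). The lever top is at scene (337,161.5) and top (156.5,125.5). The bar and camera blobs are clear in both views. Next I triangulate these points.

Run:
```python
from h import *
S=env.camera_model('scene');T=env.camera_model('top')
def t(k,a,b): 
    X,e=tri((S,a),(T,b));print(k,X.round(1),e);return X
st=t('stud',(315.1,133.3),(146.0,176.9))
# stud at known z check
print(onz(S,(315.1,133.3),249),onz(T,(146,176.9),249))
lt=t('levertop',(336.7,161.3),(156.3,125.3))
lm=t('levermean',(334.3,170),(160,130.6))
b=t('bar',(265.4,137.4),(181.6,242.7))
e1=t('barfar',(259.6,131.5),(181.3-.0,255)) if 0 else None
# bar ends: scene midpoints of short ends, top midpoints
a1=t('barA',((258.4+262.1)/2,(132.2+129.3)/2),((176.4+183.2)/2,(254.9+255.9)/2))
a2=t('barB',((272.5+268.7)/2,(142.6+145.5)/2),((180.1+186.8)/2,(229.4+230.4)/2))
print('len',np.linalg.norm(a1-a2),'mid',(a1+a2)/2,'dir',(a1-a2)/np.linalg.norm(a1-a2))
print('lever r',np.linalg.norm((lt-st)[:2]),np.linalg.norm((lm-st)[:2]))
print('camtop z~', t('cam',(255.5,200.3),(236.7,197)))
# rail long edges in top view (z=0..10)
r=lambda x,y:(120+(x-391)/2.9-.3,115+y/2.9-.3)
for n,p in dict(b0=r(563,193),b1=r(767,217),a0=r(497,273),a1=r(757,303)).items(): print(n,onz(T,p,5).round(1))
# body front foot edge, drum lid circle
im=cv2.imread('pics/top0.png')
```

```text
stud [596.   86.7 247.6] [1.4, 1.4]
[597.17163273  87.22579668 249.        ] [595.0657526   85.11694931 249.        ]
levertop [698.   66.1 257.6] [0.6, 0.6]
levermean [699.4  67.4 217.5] [0.4, 0.4]
bar [466.8  30.9 136.6] [0.3, 0.3]
barA [438.8  34.1 136.8] [0.1, 0.1]
barB [495.2  27.3 138. ] [0.5, 0.5]
len 56.7870770381232 mid [466.98949477  30.70537265 137.37714498] dir [-0.99269327  0.11889738 -0.02057853]
lever r 104.03771099026052 105.13370319659295
cam [579.6 -90.5  51.2] [0.3, 0.3]
camtop z~ [579.60008105 -90.48505586  51.18048412]
b0 [627.6  61.9   5. ]
b1 [ 605.3 -122.5    5. ]
a0 [555.2 119.3   5. ]
a1 [ 527.6 -113.3    5. ]
```

```bash
python3 -m jog '{"jaw":[40,40],"slide":[[0,0,-1],[0,0,-1]],"spin":[0.75,0.75]}' 20
python3 -m jog '{"jaw":[40,40,40,40,40,40,40,40,40,40],"slide":[[-0.81,-0.52,-0.1],[-0.81,-0.52,-0.1],[-0.81,-0.52,-0.1],[-0.81,-0.52,-0.1],[-0.81,-0.52,-0.1],[-0.81,-0.52,-0.1],[-0.81,-0.52,-0.1],[-0.81,-0.52,-0.1],[-0.81,-0.52,-0.1],[-0.81,-0.52,-0.1]],"spin":[0,0,0,0,0,0,0,0,0,0]}'
python3 -m jog '{"jaw":[40,40,40,40,40,40,40,40,40,40],"slide":[[-0.81,-0.52,-0.1],[-0.81,-0.52,-0.1],[-0.81,-0.52,-0.1],[-0.81,-0.52,-0.1],[-0.81,-0.52,-0.1],[-0.81,-0.52,-0.1],[-0.81,-0.52,-0.1],[-0.81,-0.52,-0.1],[-0.81,-0.52,-0.1],[0,0,0]],"spin":[0,0,0,0,0,0,0,0,0,0]}'
python3 - <<'E'
from h import *
import json
m=env.camera_model('wrist');s=env.state();f=env.grab_frame('wrist');cv2.imwrite('pics/w1.png',f[:,:,::-1])
m={k:np.array(v).tolist() for k,v in m.items()};json.dump(m,open('w1.json','w'))
for n,X in dict(stud=(596,86.7,249),lever=(698,66.5,252),bar=(467,30.8,133),pivot=(604.8,71.1,50),lens=(588.6,-64,50)).items(): print(n,proj(m,X).round(1))
E
```

```text
time_s: 0.35
ee_pos: [241.3, 521.0, 273.4]
ee_rot: [-179.8, 0.0, 142.9]
force: [0.4, -0.1, 0.5]
gripper_width: 78.0
gripper_force: 0.0
time_s: 1.35
ee_pos: [342.6, 250.0, 303.9]
ee_rot: [-180.0, -0.0, 143.2]
force: [-0.3, -0.1, 0.3]
gripper_width: 39.6
gripper_force: 0.0
time_s: 2.35
ee_pos: [434.2, 5.2, 330.9]
ee_rot: [-180.0, 0.1, 142.9]
force: [0.0, 0.3, 0.1]
gripper_width: 39.9
gripper_force: 0.0
stud [408.9 266.1]
lever [431.6 334.5]
bar [285.8 175.6]
pivot [345.2 211.5]
lens [277.1 246.9]
```

View pics/w1.png

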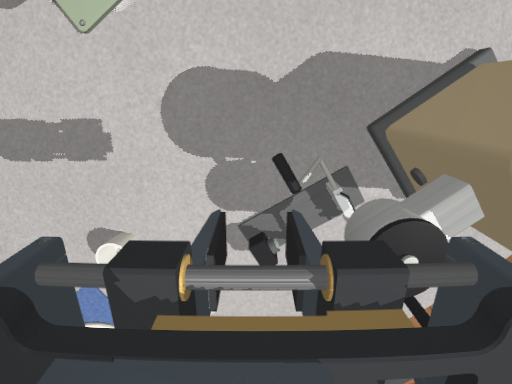

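The wrist view agrees with the triangulation. The bar is at (287,173) against a predicted (286,176), the stud at (411,262) against (409,266), and the glass at (343,203). Now I fuse the three views and work out the lever approach.

```bash
cat >> h.py <<'E'
def to(X,yaw=None):
    s=env.state();p=np.array(s['ee_pos']);y=np.radians(s['ee_rot'][2]);d=np.array(X)-p
    print('units x,y,z',np.round(np.array([d[0]*np.cos(y)+d[1]*np.sin(y),d[0]*np.sin(y)-d[1]*np.cos(y),-d[2]])/30,2),
     'spin',None if yaw is None else round(-((yaw-s['ee_rot'][2]+90)%180-90)/8,2),'pose',p.round(1),s['ee_rot'][2].round(1))
E
python3 - <<'E'
from h import *
import json
S=env.camera_model('scene');T=env.camera_model('top');W=json.load(open('w1.json'))
im=cv2.imread('pics/w1.png')
x0,x1,y0,y1=268,306,148,196
m=(im[y0:y1,x0:x1].max(2)<32).astype(np.uint8);N,l,s,c=cv2.connectedComponentsWithStats(m);i=1+s[1:,4].argmax()
pts=np.argwhere(l==i)[:,::-1]+[x0,y0];r=cv2.minAreaRect(pts.astype(np.int32));print('bar px',r)
g=cv2.cvtColor(im,cv2.COLOR_BGR2GRAY)[250:276,395:425];N,l,s,c=cv2.connectedComponentsWithStats((g>110).astype(np.uint8));print('stud cand',[(s[j].tolist(),(c[j]+[395,250]).round(1).tolist()) for j in range(1,N)])
b,e=tri((S,(265.4,137.4)),(T,(181.6,242.7)),(W,r[0]));print('bar',b,e)
st,e=tri((S,(315.1,133.3)),(T,(146,176.9)),(W,(410.5,262)));print('stud',st,e)
print('lever', tri((S,(334.3,170)),(T,(160,130.6))))
to((699,67.3,300))
E
```

```text
Traceback (most recent call last):
ValueError: attempt to get argmax of an empty sequence
```

Run:
```python
from h import *
import json
S=env.camera_model('scene');T=env.camera_model('top');W=json.load(open('w1.json'))
im=cv2.imread('pics/w1.png')
x0,x1,y0,y1=268,306,148,196
sub=im[y0:y1,x0:x1].max(2);print(sub.min(),np.median(sub))
m=(sub<48).astype(np.uint8);N,l,s,c=cv2.connectedComponentsWithStats(m);i=1+s[1:,4].argmax()
pts=np.argwhere(l==i)[:,::-1]+[x0,y0];r=cv2.minAreaRect(pts.astype(np.int32));print('bar px',r,len(pts))
g=cv2.cvtColor(im,cv2.COLOR_BGR2GRAY)[250:276,395:425];N,l,s,c=cv2.connectedComponentsWithStats((g>110).astype(np.uint8));print('stud cand',[(s[j].tolist(),(c[j]+[395,250]).round(1).tolist()) for j in range(1,N)])
b,e=tri((S,(265.4,137.4)),(T,(181.6,242.7)),(W,r[0]));print('bar',b,e)
st,e=tri((S,(315.1,133.3)),(T,(146,176.9)),(W,(410.5,262)));print('stud',st,e)
to((699,67.3,300))
```

```text
32 128.0
bar px ((286.65386962890625, 173.26922607421875), (42.04777145385742, 10.542950630187988), 60.2551155090332) 368
stud cand [([8, 5, 16, 9, 109], [410.4, 259.8])]
bar [465.63718679  32.60058753 132.98850049] [0.7, 1.7, 1.2]
stud [595.69814048  88.82638127 245.24320915] [0.7, 2.7, 2.1]
units x,y,z [-5.85  6.94  1.02] spin None pose [433.5   6.7 330.7] 143.0
```

```bash
python3 -m jog '{"jaw":[44,44,44,44,44,44,44,44,44,44],"slide":[[-0.585,0.694,0.05],[-0.585,0.694,0.05],[-0.585,0.694,0.05],[-0.585,0.694,0.05],[-0.585,0.694,0.05],[-0.585,0.694,0.05],[-0.585,0.694,0.05],[-0.585,0.694,0.05],[-0.585,0.694,0.05],[-0.585,0.694,0.05]],"spin":[0,0,0,0,0,0,0,0,0,0]}'
python3 -m jog '{"jaw":[44,44],"slide":[[0,0,0.5],[0,0,0]],"spin":[0,0]}'
python3 - <<'E'
from h import *
im=env.grab_frame('wrist');cv2.imwrite('pics/w2.png',im[:,:,::-1])
to((699,68,216))
print(proj(env.camera_model('wrist'),(699,68,252)))
E
```

```text
time_s: 3.4
ee_pos: [699.0, 70.8, 315.5]
ee_rot: [-180.0, -0.1, 143.2]
force: [0.0, 0.4, -0.4]
gripper_width: 43.9
gripper_force: 0.0
time_s: 3.6
ee_pos: [697.8, 70.5, 297.6]
ee_rot: [-179.8, -0.3, 143.2]
force: [-0.4, -0.3, -0.7]
gripper_width: 44.1
gripper_force: 0.0
units x,y,z [-0.08 -0.03  2.78] spin None pose [697.8  70.2 299.3] 143.2
[255.17936314 210.75622078]
```

View pics/w2.png

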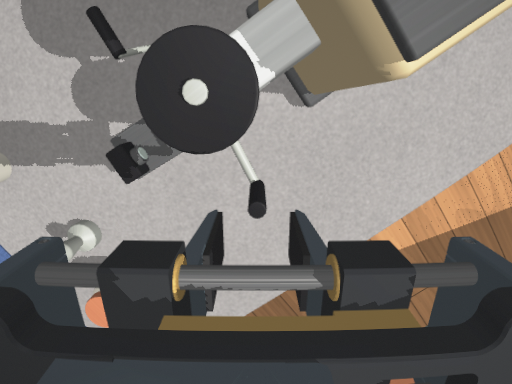

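Wrist view: the lever top at (258,208) sits midway between the fingers and matches its prediction (255,211). The stud is at (195,92), the bar runs from (95,15) to (120,52), and the lens is at (141,155). I'll cage the handle and swing it.

```bash
python3 - <<'E'
from h import *
import json
m=env.camera_model('wrist');m={k:np.array(v).tolist() for k,v in m.items()};json.dump(m,open('w2.json','w'))
E
python3 -m jog '{"jaw":[44,44,44,44,24,24,24],"slide":[[-0.08,0,0.7],[0,0,0.7],[0,0,0.7],[0,0,0.7],[0,0,0],[0,0,0],[0,0,0]],"spin":[0,0,0,0,0,0,0]}'
python3 -m jog '{"jaw":[24,24,24,24,24,24,24,24,24],"slide":[[-0.16,-0.38,0],[-0.11,-0.38,0],[-0.06,-0.38,0],[-0.02,-0.38,0],[0.02,-0.38,0],[0.06,-0.38,0],[0.1,-0.38,0],[0.1,-0.25,0],[0,0,0]],"spin":[0,0,0,0,0,0,0,0,0]}'
```

```text
time_s: 4.35
ee_pos: [701.2, 67.8, 219.2]
ee_rot: [179.9, 0.1, 143.2]
force: [-0.6, -0.4, 0.1]
gripper_width: 24.7
gripper_force: 0.0
time_s: 5.25
ee_pos: [651.5, -4.5, 218.8]
ee_rot: [179.7, 0.3, 143.1]
force: [5.7, 3.3, 0.7]
gripper_width: 23.9
gripper_force: 2.7
```

```bash
for i in 1 2; do python3 -m jog '{"jaw":[24,24],"slide":[[0.05,-0.1,0],[0,0,0]],"spin":[0,0]}' | egrep 'pos|force'; done
```

```text
ee_pos: [649.1, -5.5, 218.8]
force: [5.6, 3.0, 0.5]
gripper_force: 2.8
ee_pos: [646.2, -6.9, 218.7]
force: [6.6, 2.9, 0.1]
gripper_force: 2.9
```

```bash
for i in 1 2; do python3 -m jog '{"jaw":[24,24],"slide":[[0.04,-0.08,0],[0,0,0]],"spin":[0,0]}' | egrep 'pos|force'; done
```

```text
ee_pos: [644.2, -8.0, 218.7]
force: [7.0, 2.1, 0.8]
gripper_force: 3.0
ee_pos: [643.9, -8.2, 218.7]
force: [11.8, 5.0, -1.3]
gripper_force: 5.5
```

The force jumped without any motion, so the lever is at the stop. I'll press slightly more to confirm, then retrace home.

```bash
python3 -m jog '{"jaw":[24,24],"slide":[[0.02,-0.05,0],[0,0,0]],"spin":[0,0]}' | egrep 'pos|force'
python3 -m jog '{"jaw":[24,24,24,24,24,24,24,24,24,24],"slide":[[-0.2,0.4,0],[-0.12,0.38,0],[-0.08,0.38,0],[-0.04,0.38,0],[0,0.38,0],[0.03,0.38,0],[0.08,0.38,0],[0.12,0.38,0],[0.14,0.23,0],[0,0,0]],"spin":[0,0,0,0,0,0,0,0,0,0]}'
python3 - <<'E'
from h import *
to((699,68,219))
E
```

```text
ee_pos: [643.7, -8.4, 218.7]
force: [14.7, 6.4, -3.4]
gripper_force: 7.0
time_s: 7.25
ee_pos: [698.4, 68.8, 216.7]
ee_rot: [-180.0, -0.0, 143.2]
force: [0.4, -0.4, -0.8]
gripper_width: 24.2
gripper_force: 0.0
units x,y,z [-0.03 -0.01 -0.08] spin None pose [698.4  68.8 216.7] 143.2
```

```bash
python3 -m jog '{"jaw":[44,44,44,44,44,44,44,44,44,44],"slide":[[0,0,0],[0,0,0],[0,0,0],[0,0,-0.7],[0,0,-0.7],[0,0,-0.7],[0,0,-0.7],[0,0,0],[0,0,0],[0,0,0]],"spin":[0,0,0,0,0,0,0,0,0,0]}'
python3 - <<'E'
from h import *
import json
m=env.camera_model('wrist');im=env.grab_frame('wrist');cv2.imwrite('pics/w3.png',im[:,:,::-1])
m={k:np.array(v).tolist() for k,v in m.items()};json.dump(m,open('w3.json','w'))
a=cv2.imread('pics/top0.png');b=env.grab_frame('top')[:,:,::-1].copy();s=env.grab_frame('scene')[:,:,::-1].copy();cv2.imwrite('pics/top1.png',b)
cv2.imwrite('pics/c3.png',np.hstack([cv2.resize(cv2.imread('pics/w3.png')[0:230,70:290],None,fx=2.4,fy=2.4,interpolation=cv2.INTER_CUBIC)[:552], cv2.resize(s[115:225,240:355],None,fx=2.2,fy=552/110,interpolation=cv2.INTER_CUBIC)]))
E
```

```text
time_s: 8.25
ee_pos: [698.0, 67.7, 299.2]
ee_rot: [-179.9, -0.1, 143.1]
force: [-0.4, 0.6, -0.4]
gripper_width: 44.0
gripper_force: 0.0
```

View pics/c3.png

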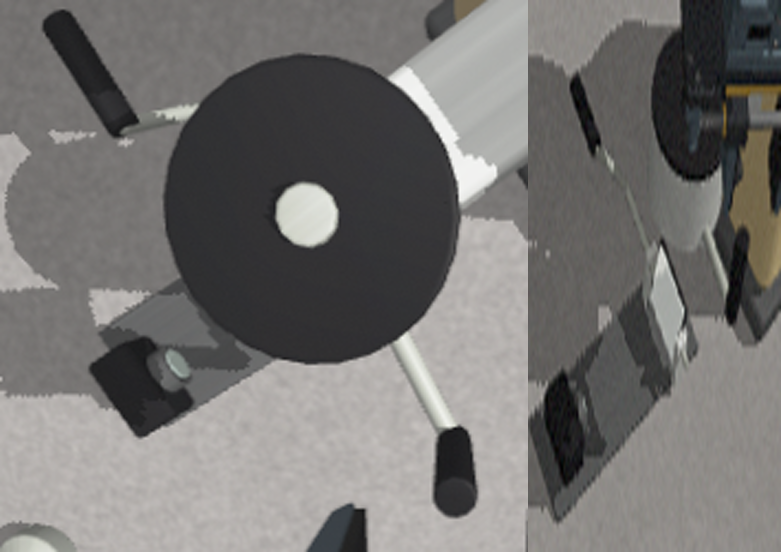

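The lever is back home: its top is at about (260,207) in the wrist view, as before. Bar, stud and lens are all clearly visible, so I triangulate everything with the extra view.

Run:
```python
from h import *
import json
S=env.camera_model('scene');T=env.camera_model('top');W1=json.load(open('w1.json'));W3=json.load(open('w3.json'))
im=cv2.imread('pics/w3.png');sub=im[0:60,85:130].max(2)
N,l,s,c=cv2.connectedComponentsWithStats((sub<48).astype(np.uint8));i=1+s[1:,4].argmax()
pts=np.argwhere(l==i)[:,::-1]+[85,0];r=cv2.minAreaRect(pts.astype(np.int32));print(r)
g=cv2.cvtColor(im,cv2.COLOR_BGR2GRAY)[65:115,172:225];N,l,s,c=cv2.connectedComponentsWithStats((g>130).astype(np.uint8));j=1+s[1:,4].argmax();sp=c[j]+[172,65];print('stud px',sp,s[j])
def t(k,*a):
    X,e=tri(*a);print(k,X.round(1),e);return X
st=t('stud',(S,(315.1,133.3)),(T,(146,176.9)),(W3,sp),(W1,(410.4,260)))
b=t('bar',(S,(265.4,137.4)),(T,(181.6,242.7)),(W1,(286.7,173.3)),(W3,r[0]))
L=t('lens',(S,(264.2,196.6)),(T,(227.3,195.1)),(W3,(143.7,150.8)))
lv=t('levertop',(S,(336.7,161.3)),(T,(156.3,125.3)),(W3,(259.4,206.8)))
st3=onz(W3,sp,249);b3=onz(W3,r[0],134);L3=onz(W3,(143.7,150.8),50);print('w3 only',st3,b3,L3)
for st,b,L in((st,b,L),(st3,b3,L3)):
  for yaw in(-.119,-.10,-.135):
    x=np.array([np.cos(yaw),np.sin(yaw),0]);y=np.array([-x[1],x[0],0])
    P1=b+132*x+56.5*y;P2=L+136*y
    print(yaw,'pivot',P1[:2].round(1),P2[:2].round(1),'dy',((st-P1)@y).round(1),((st-P2)@y).round(1),'dx',((st-P1)@x).round(1),((st-P2)@x).round(1))
```

```text
((106.97025299072266, 29.728870391845703), (57.19437789916992, 13.146575927734375), 57.17145919799805)
stud px [197.46468401  88.99442379] [ 13  11  26  27 538]
stud [595.2  89.2 244.2] [0.9, 2.9, 1.0, 3.0]
bar [465.3  33.  133.2] [0.2, 2.2, 0.8, 1.4]
lens [583.5 -63.3  47.6] [1.8, 3.7, 2.7]
levertop [698.1  68.7 253.4] [1.3, 2.3, 1.9]
w3 only [595.65103517  88.81936245 249.        ] [464.54236273  34.08751947 134.        ] [581.73722869 -60.40736547  50.        ]
-0.119 pivot [603.   73.4] [599.6  71.7] dy 14.8 16.8 dx -9.7 -6.5
-0.1 pivot [602.3  76. ] [597.  72.] dy 12.4 16.9 dx -8.4 -3.6
-0.135 pivot [603.7  71.2] [601.8  71.4] dy 16.7 16.7 dx -10.9 -8.9
-0.119 pivot [602.3  74.5] [597.9  74.6] dy 13.4 13.8 dx -8.3 -3.9
-0.1 pivot [601.5  77.1] [595.3  74.9] dy 11.0 13.9 dx -7.0 -1.1
-0.135 pivot [602.9  72.3] [600.   74.4] dy 15.4 13.7 dx -9.5 -6.3
```

```bash
python3 -m jog '{"jaw":[50,50,50,50,50,50,50,50,50,50],"slide":[[0.53,-0.586,0],[0.53,-0.586,0],[0.53,-0.586,0],[0.53,-0.586,0],[0.53,-0.586,0],[0.53,-0.586,0],[0.53,-0.586,0],[0.53,-0.586,0],[0.53,-0.586,0],[0.53,-0.586,0]],"spin":[0,0,0,0,0,0,0,0,0,0]}' >/dev/null
python3 -m jog '{"jaw":[50,50,50,50,50,50],"slide":[[0,0,0.7],[0,0,0.7],[0,0,0.7],[0,0,0.7],[0,0,0],[0,0,0]],"spin":[-0.94,-0.94,-0.94,-0.94,0,0]}'
python3 - <<'E'
from h import *
import json
to((465.3,33,114),173.2)
m=env.camera_model('wrist');im=env.grab_frame('wrist');cv2.imwrite('pics/w4.png',im[:,:,::-1])
m={k:np.array(v).tolist() for k,v in m.items()};json.dump(m,open('w4.json','w'))
for d in(-28,28): print(proj(m,(465.3+.993*d,33-.119*d,133.5)))
E
```

```text
time_s: 10.0
ee_pos: [465.9, 22.6, 217.0]
ee_rot: [180.0, -0.0, 173.1]
force: [1.2, 1.1, 0.0]
gripper_width: 50.1
gripper_force: 0.0
units x,y,z [0.06 0.34 3.43] spin -0.02 pose [465.9  22.6 217. ] 173.1
[267.3283658  164.08799239]
[266.73865901 219.92503404]
```

View pics/w4.png

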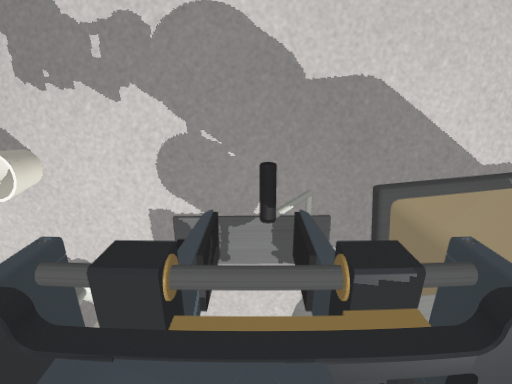

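The bar runs from (268,163) to (268,221) in the image, within about 1 px of prediction and parallel to the pads. Next I descend and grip.

```bash
python3 -m jog '{"jaw":[50,50,50,50,50,50,50],"slide":[[0.06,0.36,0.5],[0,0,0.6],[0,0,0.6],[0,0,0.6],[0,0,0.6],[0,0,0.5],[0,0,0]],"spin":[0,0,0,0,0,0,0]}' 15
python3 -m jog '{"jaw":[24,24,24,20,18,16],"slide":[[0,0,0],[0,0,0],[0,0,0],[0,0,0],[0,0,0],[0,0,0]],"spin":[0,0,0,0,0,0]}'
python3 -m jog '{"jaw":[6,6,6],"slide":[[0,0,0],[0,0,0],[0,0,0]],"spin":[0,0,0]}' 20
```

```text
time_s: 10.75
ee_pos: [465.0, 33.6, 114.4]
ee_rot: [-180.0, -0.1, 173.1]
force: [-0.7, -0.4, 0.4]
gripper_width: 50.0
gripper_force: 0.0
time_s: 11.35
ee_pos: [465.6, 33.8, 115.2]
ee_rot: [180.0, 0.0, 173.2]
force: [1.1, 1.2, 0.0]
gripper_width: 16.2
gripper_force: 0.7
time_s: 11.65
ee_pos: [465.6, 33.9, 115.1]
ee_rot: [180.0, 0.0, 173.2]
force: [-0.1, 2.5, 2.3]
gripper_width: 15.5
gripper_force: 20.0
```

```bash
python3 -m jog '{"jaw":[6,6,6,6,6,6,6,6,6,6],"slide":[[0,0.238,-0.149],[0,0.25,-0.128],[0,0.26,-0.107],[0,0.268,-0.084],[0,0.274,-0.062],[0,0.278,-0.038],[0,0.28,-0.015],[0,0.28,0.009],[0,0,0],[0,0,0]],"spin":[0,0,0,0,0,0,0,0,0,0]}' 25
python3 - <<'E'
from h import *
import json
to((473.2,97.3,132.4))
m=env.camera_model('wrist');im=env.grab_frame('wrist');cv2.imwrite('pics/w5.png',im[:,:,::-1])
s=env.grab_frame('scene');S=env.camera_model('scene')
cv2.imwrite('pics/c5.png',np.hstack([cv2.resize(im[100:300,170:400,::-1],(460,400)),cv2.resize(s[120:220,240:325,::-1],(340,400),interpolation=cv2.INTER_CUBIC)]))
print(env.state()['time_s'],env.state()['force'])
E
```

```text
time_s: 12.65
ee_pos: [473.0, 96.1, 133.0]
ee_rot: [-179.8, 0.0, 173.3]
force: [-0.3, -5.2, 5.0]
gripper_width: 15.4
gripper_force: 25.0
units x,y,z [-0.    0.04  0.02] spin None pose [473.   96.1 133. ] 173.3
12.75 [-1.26797581 -4.26653646  5.55394197]
```

View pics/c5.png

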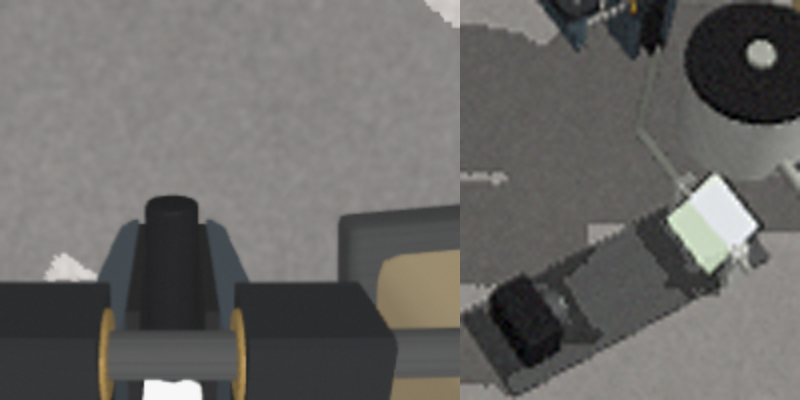

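The bar is firmly between the pads and the mirror has tilted up (glass at about (710,225) in the scene crop). It is about 1 mm short of target, so I nudge it and check that it holds steady.

```bash
python3 -m jog '{"jaw":[6,6,6,6,6,6,6,6,6,6],"slide":[[0,0.038,-0.02],[0,0,0],[0,0,0],[0,0,0],[0,0,0],[0,0,0],[0,0,0],[0,0,0],[0,0,0],[0,0,0]],"spin":[0,0,0,0,0,0,0,0,0,0]}' 25
python3 -m jog '{"jaw":[6,6,6,6,6],"slide":[[0,0,0],[0,0,0],[0,0,0],[0,0,0],[0,0,0]],"spin":[0,0,0,0,0]}'
```

```text
time_s: 13.75
ee_pos: [473.1, 96.5, 133.0]
ee_rot: [-179.8, 0.0, 173.3]
force: [0.9, -6.5, 2.4]
gripper_width: 14.9
gripper_force: 25.0
time_s: 14.25
ee_pos: [473.1, 96.6, 133.0]
ee_rot: [-179.8, 0.0, 173.3]
force: [1.2, -5.9, 0.9]
gripper_width: 15.4
gripper_force: 25.0
```

```bash
python3 -m jog '{"jaw":[6,6,6,6,6,6,6,6],"slide":[[0,0.03,0],[0,0,0],[0,0,0],[0,0,0],[0,0,0],[0,0,0],[0,0,0],[0,0,0]],"spin":[0,0,0,0,0,0,0,0]}'
python3 - <<'E'
from h import *
s=env.grab_frame('top');cv2.imwrite('pics/top2.png',s[:,:,::-1])
a=cv2.imread('pics/top0.png').astype(int);b=s[:,:,::-1].astype(int);d=np.abs(a-b).max(2)
for n,(x0,x1,y0,y1) in dict(jar=(290,330,110,160),tamper=(295,325,165,195),cup=(315,350,240,278),lever=(148,172,118,142)).items(): print(n,(d[y0:y1,x0:x1]>40).sum())
E
```

```text
time_s: 15.05
ee_pos: [473.2, 97.4, 133.0]
ee_rot: [-179.8, 0.0, 173.3]
force: [0.9, -6.6, 2.0]
gripper_width: 15.1
gripper_force: 25.0
jar 0
tamper 0
cup 0
lever 0
```

The tool is on target at (473.2, 97.4), the lever is home, and the cup, tamper and jar haven't moved.

```bash
python3 -c "
from workcell import env
print(env.job_done())"
```

```text
the job is handed in; nothing more can be done
None
```

I swung the lever to its stop and it came fully home. I handed the job in at about 15 s with the mirror gripped steady at about 0.67 rad, where I calculate the outlet is centred (the mirror camera's own view wasn't available to check); the cup, tamper and jar are untouched.

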